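Find and mark the balance point of a weighted bar

TASK

Slide the brass-weighted bar along the two knife edges of the stand, without lifting it clear of them, until it balances level by itself off the low rest, and let go of it. Then mark the balance point: set the red clip astride the bar, upright, over the middle between the two knife edges, so that the bar is still level when you let go. Leave the blue clip where it is.

Things in the scene. Friction and masses are not known exactly. Their poses are not given: they have to be found in the camera images.
- stand_edge (a point): Grey balance stand, fixed, base 190 x 70 mm, with two parallel steel knife edges at -18 and +18 mm along its x, tops 60 mm above the table. This point: midway between them at their tops. x runs along the bar to the low rest, z up. Ears beside the edges, 14 to 22 mm off the centre line and 4 mm above the edges, keep the bar on.
- stand_rest (a point): Top of the stand's low rest: a thin post with a black cross bar (20 mm long, 8 mm thick), 120 mm from the middle of the edges along +x and 6 mm lower than the edges. The brass end of the bar leans on it at the start.
- bar_balance (a point): Balance point of the aluminium bar (300 x 14 x 16 mm, 0.33 kg, brass block at one end): 70 mm from the block's centre towards the plain end, 8 mm above the underside; unmarked. x points to the brass end. Starts 56 to 80 mm past the middle of the edges, bar sloping 3 degrees down to the rest. Within 18 mm of the middle the bar stays level by itself.
- bar_weight (a point): Centre of the brass block at the end of the bar, the place to grasp: 36 mm along the bar, 26 mm wide, 24 mm high, underside flush with the bar's, axes as the bar's. With the bar level on the edges it is 12 mm above their tops.
- red_clip_center (a point): Centre of the red saddle clip, 20 (x) x 26 (y) x 48 mm high, 20 g, standing on the table. Below, a slot 18 mm wide, 8 mm high, open along x, between two 4 mm legs: it goes over the bar. Above, from 14 to 48 mm, a tab 20 (x) x 12 mm (y), grasped across y. Centre 24 mm above the feet; seated, 32 mm above the bar's underside.
- blue_clip_center (a point): Centre of the blue clip, the same in shape and size as the red one; not needed here.

How it is judged:
By the outcome, as a careful person would: the job done as asked, in the order asked, and still so for the second after the job is handed in, with the robot touching nothing.
It also fails if it takes over 46 s, if anything falls off the work surface, if the arm or the gripper's body presses on something with over 40 N, if the wrist force passes 120 N, or if a joint passes its speed limit or range.

ROBOT

A 7-joint arm with a two-finger parallel gripper is mounted at the origin on a cart in front of the work surface, level with it; the furniture and walls round the work are solid. World frame = base frame: x ahead of the robot, y to its left, z up, the work surface at z = 0. Lengths are in m, angles in rad, forces in N, time in s.
With the tool pointing down it reaches from about 0.35 to 0.9 m from the base axis. Payload 8.1 kg.
Tool frame: the origin (TCP) lies midway between the tips of the shut fingers; the grasp point (between the pads) lies 19 mm behind it; z points along the fingers, y is the line along which they close (so a half turn about z gives the same grasp; the last joint's range is limited). The gripper opens to 92 mm and grips with 3 to 60 N. Pads are 19 mm wide; open, the fingers measure 130 mm over their backs; the gripper's body (75 mm by 190 mm) begins 47 mm behind the grasp point.
Start: joints at [1.175, 0.434, 0.025, 1.573, -0.012, 1.134, -0.075], TCP at [0.18, -0.598, 0.227] pointing down, gripper open.
Joint ranges: [-2.62, 2.62], [-0.44, 2.09], [-1.27, 1.32], [0.08, 2.57], [-1.32, 4.46], [0.12, 2], [-2.74, 2.74]. Speed limits (rad/s): [2.22, 2.22, 3.01, 3.01, 3.14, 3.14, 3.14].

INTERFACE

Orientations are given as a rotation vector (axis times angle).
In Python, from cell import observe, get_image, camera_model, sign_off, recognise, silhouettes gives the robot as it stands.
- The arm moves only by the tool apply_moves, never from a script. Its argument "motion" is a list of rows, each an object of numbers: "x", "y", "z": the shift along the world's x, y, z in cm; "yaw": the turn about the world's z in degrees; "hand": the opening, from -1 (shut) to 1 (fully open), so that 0 is half open. In form: [{"x": .., "y": .., "z": .., "yaw": .., "hand": ..}, ...]. A call has 1 to 10 rows; each row is the pose to reach, as a shift and turn from the pose commanded when the call began; what a row does not reach only later rows make up. A row lasts 1/8 s, in which the tool goes at most 62.5 mm and 10.7 degrees, less where a joint would pass 70% of its speed; a pose out of reach is approached as far as the arm can. A call with a gripper value outside its range is refused whole. The fingers move at their own pace and stop on an object; "newtons" is the grip in N (left out, the last holds). Time passes only in rows, so rows that repeat a pose let the fingers close. It gives the time, the measured TCP pose, the force, the opening and the grip force at its end, in the units of the state.
- observe(): the state, without advancing time (a new reading comes with each control period).
- get_image(name): name is "scene" or "top" or "wrist"; returns the picture (480x640x3 uint8, blue, green, red); there is no depth.
- camera_model(name): a dict with "camera_matrix" (3x3 intrinsics, pixels), "T" (4x4, takes a point from camera to world coordinates). Camera axes: x right, y up, looking along -z (the intrinsics and any distortion apply to the point x, -y, -z); pixel columns grow to the right and rows downward; lengths in m; the calibration is good to about 2 mm. A picture is of the moment at which its call begins: read the wrist's pose just before it. camera_model takes no time and is no camera call; for the wrist camera it gives the pose at the moment of the call.
- sign_off(): hands the job in; it is judged then, once.
Trained networks look in the newest picture that a camera, given by its name, has taken for a name from the list of things; names that differ only in an ending like _2 or _b are one class to them, and where a whole thing is asked for, a point or a joint stands for the part that bears it (a point fixed in the world has none). Each returns a list of dicts, best first, with "p" (0 to 1); they miss things now and then, are a little off and sometimes report something else, mostly with a low value. They report only what shows in the picture. A call takes as long as a camera call.
- recognise(query, camera): "rect" ([left, top, right, bottom] in pixels, round what is visible of it).
- silhouettes(query, camera): "mask" (480x640 bool, what is visible of it) and "rect" ([left, top, right, bottom] in pixels, round what is visible of it).
The state is a dict: "clock": time; "joints": joint angles; "dq": joint speeds; "joint_efforts": joint torques, N m; "position": TCP position; "ee_rot": TCP orientation; "force": force on the tool from outside, world axes, zero at the start; "ft_torque": the same for the moment, N m; "width": opening from 0.0 (shut) to 1.0 (fully open); "gripper_force": force on a finger pad.
Only numpy, scipy, OpenCV 4.12 (cv2) and the standard library are available. Lean on these libraries where they do the work, as an engineer would, in place of code of your own. Each camera call takes 0.05 s, during which the arm holds its last target. There are 200 camera calls.

## Working session

There is one attempt and no reset: what is moved stays moved. The work goes in short steps, Python scripts to look and compute and a tool call to move; the robot and the scene stay as the last step left them, time stands still between calls to the robot, and variables do not carry over. Pictures are saved under pics/ and viewed, at most 10 in all, crops included, and the job is handed in when it is done.

Besides the shell and the picture viewer there is one more tool, called after "Call:" as name([rows], argument=value, ...), one row to a line, values as JSON. apply_moves: Moves the arm, as the interface text tells. Its arguments: {"type":"object","properties":{"motion":{"type":"array","items":{"type":"object","properties":{"x":{"type":"number"},"y":{"type":"number"},"z":{"type":"number"},"yaw":{"type":"number"},"hand":{"type":"number"}}}},"newtons":{"type":"number"}},"required":["motion"]}

```bash
ls; mkdir -p pics
python3 - <<'E'
from cell import *
import cv2,numpy as np
s=observe();print(s)
for c in("scene","top"):
    cv2.imwrite(f"pics/{c}0.png",get_image(c));m=camera_model(c);print(c,m)
    for q in("stand_edge","stand_rest","bar_balance","bar_weight","red_clip_center","blue_clip_center"):
        print(q,[(round(r["p"],2),np.round(r["rect"]).tolist()) for r in recognise(q,c)[:2]])
E
```

```text
pics
{'clock': 0.0, 'joints': array([ 1.17537299,  0.43524437,  0.02493484,  1.57412277, -0.01159977,
        1.13396808, -0.07507631]), 'dq': array([ 0.0006359 , -0.00046113, -0.00026604, -0.00060203, -0.00015655,
        0.00055205, -0.00072413]), 'joint_efforts': array([ 5.03449410e-04, -6.67849016e+01,  9.84944478e-01, -3.14458215e+01,
       -6.05343212e-02,  4.28984861e-02,  1.79695767e-04]), 'position': array([ 0.18022638, -0.59790965,  0.2259213 ]), 'ee_rot': array([-3.10644324e+00, -4.58078977e-01,  5.66083179e-04]), 'force': array([ 0.17207392,  0.29341336, -0.11953442]), 'ft_torque': array([-0.01803673, -0.02768389, -0.01763185]), 'gripper_force': 0.0, 'width': 1.0013612683473434}
scene {'camera_matrix': array([[554.71606648,   0.        , 316.5255828 ],
       [  0.        , 554.71606648, 244.3024105 ],
       [  0.        ,   0.        ,   1.        ]]), 'T': array([[-0.69754187,  0.38940586, -0.60149682,  0.02204873],
       [-0.71651815, -0.38619934,  0.58090602,  0.36264451],
       [-0.00608947,  0.83618966,  0.54840658,  0.53300914],
       [ 0.        ,  0.        
[... 308 characters left out ...]
, [414.0, 236.0, 434.0, 268.0])]
top {'camera_matrix': array([[573.63831805,   0.        , 311.5346164 ],
       [  0.        , 573.63831805, 239.33713131],
       [  0.        ,   0.        ,   1.        ]]), 'T': array([[ 0.00730214,  0.98886949, -0.14860623,  0.36213705],
       [-0.99948959,  0.0025956 , -0.03184058, -0.14890444],
       [-0.03110045,  0.14876288,  0.98838371,  1.06999408],
       [ 0.        ,  0.        ,  0.        ,  1.        ]])}
stand_edge [(0.95, [239.0, 176.0, 339.0, 228.0])]
stand_rest [(0.91, [235.0, 174.0, 343.0, 228.0])]
bar_balance []
bar_weight [(0.64, [225.0, 174.0, 391.0, 216.0])]
red_clip_center []
blue_clip_center [(0.68, [402.0, 274.0, 415.0, 290.0])]
```

Run:
```python
import cv2
a=cv2.imread("pics/top0.png")[140:320,200:440];cv2.imwrite("pics/top0c.png",cv2.resize(a,None,fx=3.3,fy=3.3,interpolation=cv2.INTER_CUBIC))
a=cv2.imread("pics/scene0.png")[180:330,170:450];cv2.imwrite("pics/scene0c.png",cv2.resize(a,None,fx=2.8,fy=2.8,interpolation=cv2.INTER_CUBIC))
```

```text
(no output)
```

View pics/top0c.png

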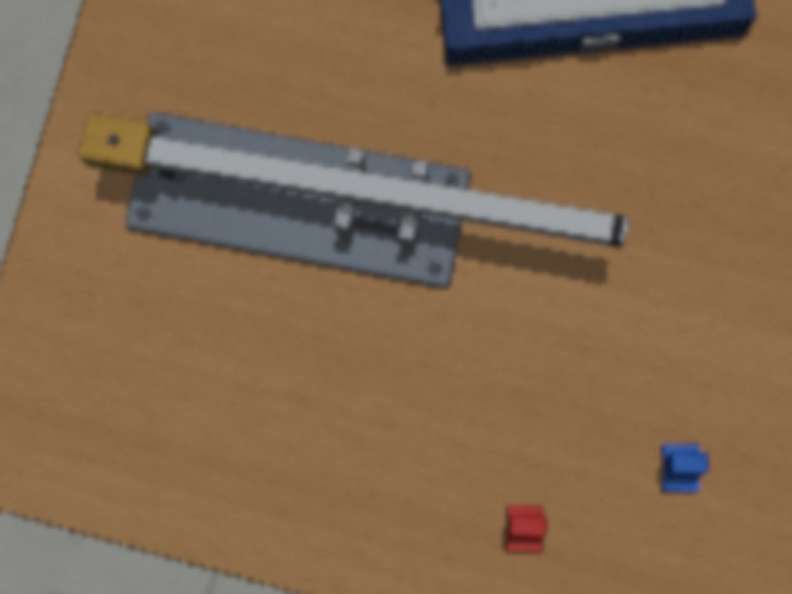

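View pics/scene0c.png

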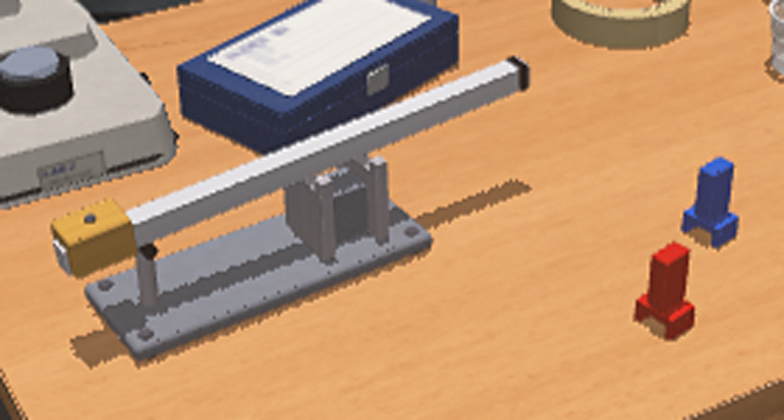

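The top crop shows the brass block at about (115,142), the plain end of the bar at (620,230) and ears at (355,157), (420,167), (345,218), (408,230). The red clip is at (525,528) and the blue at (684,468). The scene crop shows the bar leaning on the rest, and both clips upright with their slots facing the camera.

```bash
cat > h.py <<'E'
import numpy as np,cv2
from cell import *
def ray(c,uv,m=None):
    m=m or camera_model(c);K=m["camera_matrix"];T=m["T"]
    d=np.linalg.inv(K)@[uv[0],uv[1],1];d=T[:3,:3]@[d[0],-d[1],-d[2]];return T[:3,3],d
def onz(c,uv,z,m=None):
    o,d=ray(c,uv,m);return o+d*(z-o[2])/d[2]
def proj(c,P,m=None):
    m=m or camera_model(c);T=m["T"];p=T[:3,:3].T@(np.asarray(P)-T[:3,3]);q=m["camera_matrix"]@[p[0],-p[1],-p[2]];return q[:2]/q[2]
def tri(uv1,uv2,c1="top",c2="scene"):
    (o,d),(p,e)=ray(c1,uv1),ray(c2,uv2);t=np.linalg.lstsq(np.c_[d,-e],p-o,rcond=None)[0];a,b=o+d*t[0],p+e*t[1];return (a+b)/2,np.linalg.norm(a-b)
E
python3 - <<'E'
from h import *
T=lambda u,v:(199.85+u/3.3,139.85+v/3.3); S=lambda u,v:(169.7+u/2.8,179.7+v/2.8)
np.set_printoptions(precision=4,suppress=True)
for n,p,z in [("base1",(150,113),.01),("base2",(470,170),.01),("base3",(450,285),.01),("base4",(128,228),.01),("e1",(355,157),.064),("e2",(420,167),.064),("e3",(345,215),.064),("e4",(408,227),.064),("hole",(113,140),.078),("blocktopL",(83,138),.078),("blockR",(150,145),.078),("end",(622,229),.085),("redtab",(529,526),.048),("bluetab",(688,462),.048)]:
    print(n,onz("top",T(*p),z))
print("hole",tri(T(113,140),S(90,219)))
print("end top mid",tri(T(618,229),S(513,62)))
print("e3",tri(T(345,215),S(325,180)),"e4",tri(T(408,227),S(378,160)))
print("redtop",tri(T(529,526),S(674,252)),"bluetop",tri(T(688,462),S(718,165)))
E
```

```text
base1 [0.6471 0.0127 0.01  ]
base2 [ 0.6134 -0.1722  0.01  ]
base3 [ 0.5465 -0.1608  0.01  ]
base4 [0.5793 0.0237 0.01  ]
e1 [ 0.6078 -0.1084  0.064 ]
e2 [ 0.6022 -0.1439  0.064 ]
e3 [ 0.5755 -0.1032  0.064 ]
e4 [ 0.5689 -0.1375  0.064 ]
hole [0.6139 0.022  0.078 ]
blocktopL [0.615  0.0384 0.078 ]
blockR [0.6111 0.0019 0.078 ]
end [ 0.5636 -0.2508  0.085 ]
redtab [ 0.4088 -0.2029  0.048 ]
bluetab [ 0.4436 -0.2883  0.048 ]
hole (array([0.6142, 0.0222, 0.0764]), np.float64(0.0001532762616894092))
end top mid (array([ 0.5649, -0.2483,  0.0829]), np.float64(0.0019391099838992638))
e3 (array([ 0.5754, -0.1038,  0.0607]), np.float64(0.002153384912397752)) e4 (array([ 0.5687, -0.1381,  0.0615]), np.float64(0.0019319467954051221))
redtop (array([ 0.4081, -0.2034,  0.0466]), np.float64(0.0017338173752087067)) bluetop (array([ 0.4428, -0.289 ,  0.0472]), np.float64(0.0020295934948468364))
```

Call:
apply_moves([
  {"x": 3,"y": 5,"z": 0.5,"yaw": 6},
  {"x": 6.3,"y": 10,"z": 1,"yaw": 13},
  {"x": 9.5,"y": 14.5,"z": 1,"yaw": 20},
  {"x": 13,"y": 19.5,"z": 1,"yaw": 27},
  {"x": 16.5,"y": 24.5,"z": 1,"yaw": 34},
  {"x": 20,"y": 29.5,"z": 1,"yaw": 41},
  {"x": 23.5,"y": 34.5,"z": 1,"yaw": 48},
  {"x": 27,"y": 39.5,"z": 1,"yaw": 55},
  {"x": 30.5,"y": 44.5,"z": 1,"yaw": 60},
  {"x": 34,"y": 49.5,"z": 1,"yaw": 62.9},
])

```text
schema error: expected keys x, y, z, yaw, hand
```

Call:
apply_moves([
  {"x": 3.2,"y": 4.2,"z": -1},
  {"x": 6,"y": 8,"z": -2},
  {"x": 8.4,"y": 11.5,"z": -4},
  {"x": 9.4,"y": 12.5,"z": -6},
  {"x": 9.4,"y": 12.5,"z": -7},
  {"x": 9.4,"y": 12.5,"z": -7},
  {"x": 9.4,"y": 12.5,"z": -7},
])

```text
schema error: expected keys x, y, z, yaw, hand
```

Run:
```python
from h import *
s=observe();print(s["clock"],s["position"],s["ee_rot"],s["force"])
m=camera_model("wrist");im=get_image("wrist");cv2.imwrite("pics/w1.png",im)
print(m, proj("wrist",[.6139,.022,.078],m))
```

```text
0.7 [ 0.18036073 -0.59840123  0.22675691] [ 3.1079468e+00  4.5823971e-01 -8.3859780e-05] [ 0.23924366 -0.9701026   0.87542749]
{'camera_matrix': array([[384.78121495,   0.        , 325.30369378],
       [  0.        , 384.78121495, 240.93746202],
       [  0.        ,   0.        ,   1.        ]]), 'T': array([[ 2.89237944e-01,  9.11680479e-01,  2.91856327e-01,
         2.59577049e-01],
       [-9.57257232e-01,  2.75485041e-01,  8.81282227e-02,
        -5.73316281e-01],
       [-5.72718607e-05, -3.04871606e-01,  9.52393459e-01,
         3.84878104e-01],
       [ 0.00000000e+00,  0.00000000e+00,  0.00000000e+00,
         1.00000000e+00]])} [ -993.201356  -1396.9714443]
```

View pics/w1.png

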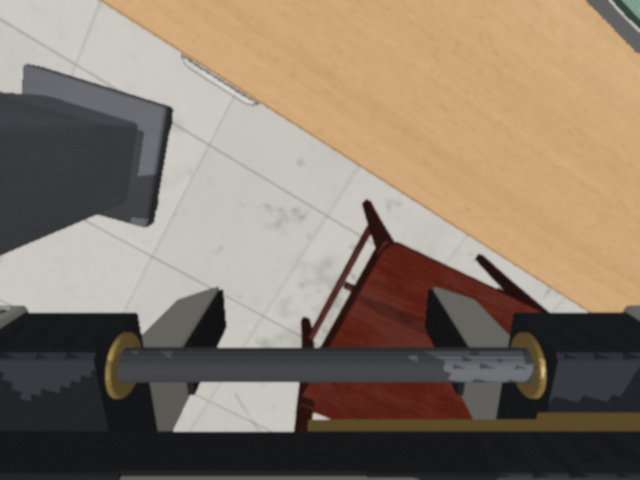

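The wrist view still shows the floor and table edge, because both move calls were refused. Every row needs all five keys.

Call:
apply_moves([
  {"x": 3,"y": 5,"z": 0.5,"yaw": 6,"hand": 1},
  {"x": 6.3,"y": 10,"z": 1,"yaw": 13,"hand": 1},
  {"x": 9.5,"y": 14.5,"z": 1,"yaw": 20,"hand": 1},
  {"x": 13,"y": 19.5,"z": 1,"yaw": 27,"hand": 1},
  {"x": 16.5,"y": 24.5,"z": 1,"yaw": 34,"hand": 1},
  {"x": 20,"y": 29.5,"z": 1,"yaw": 41,"hand": 1},
  {"x": 23.5,"y": 34.5,"z": 1,"yaw": 48,"hand": 1},
  {"x": 27,"y": 39.5,"z": 1,"yaw": 55,"hand": 1},
  {"x": 30.5,"y": 44.5,"z": 1,"yaw": 60,"hand": 1},
  {"x": 34,"y": 49.5,"z": 1,"yaw": 62.9,"hand": 1},
])

```text
clock: 2.0
position: [0.5214, -0.102, 0.237]
ee_rot: [2.41, 2.014, 0.001]
force: [0.8, -1.7, -0.1]
width: 1.001
gripper_force: 0.0
```

Call:
apply_moves([
  {"x": 3.2,"y": 4.2,"z": -1,"yaw": 0,"hand": 1},
  {"x": 6,"y": 8,"z": -2,"yaw": 0,"hand": 1},
  {"x": 8.4,"y": 11.5,"z": -4,"yaw": 0,"hand": 1},
  {"x": 9.4,"y": 12.5,"z": -6,"yaw": 0,"hand": 1},
  {"x": 9.4,"y": 12.5,"z": -7,"yaw": 0,"hand": 1},
  {"x": 9.4,"y": 12.5,"z": -7,"yaw": 0,"hand": 1},
  {"x": 9.4,"y": 12.5,"z": -7,"yaw": 0,"hand": 1},
])

```text
clock: 2.88
position: [0.6143, 0.02, 0.1676]
ee_rot: [2.414, 2.009, 0.0]
force: [-0.8, 0.3, -0.2]
width: 1.004
gripper_force: 0.0
```

Run:
```python
from h import *
s=observe();print(s["clock"],s["position"],s["ee_rot"],s["force"])
m=camera_model("wrist");im=get_image("wrist");cv2.imwrite("pics/w2.png",im)
print(m, proj("wrist",[.6139,.022,.078],m))
```

```text
2.875 [0.61433622 0.01998756 0.16755735] [2.41354204e+00 2.00932365e+00 3.32894246e-04] [-0.76961097  0.30272179 -0.19914176]
{'camera_matrix': array([[384.78121495,   0.        , 325.30369378],
       [  0.        , 384.78121495, 240.93746202],
       [  0.        ,   0.        ,   1.        ]]), 'T': array([[ 0.98356332,  0.17228176,  0.05405733,  0.62897043],
       [-0.18055987,  0.93651601,  0.30055932,  0.10289476],
       [ 0.00115533, -0.30537971,  0.95222996,  0.32563652],
       [ 0.        ,  0.        ,  0.        ,  1.        ]])} [324.56272661 244.96677032]
```

View pics/w2.png

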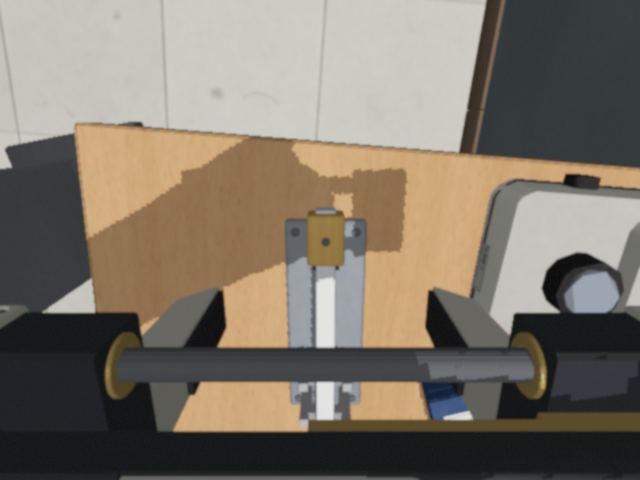

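The wrist view has the hole of the brass block at (325.5,241), with the bar vertical and so aligned with the gripper. The block sits about 3 mm further along +y than my estimate, and the instrument box on the right is clear of the fingers.

Call:
apply_moves([
  {"x": 0,"y": 0.35,"z": -4,"yaw": 0,"hand": 1},
  {"x": 0,"y": 0.35,"z": -8,"yaw": 0,"hand": 0.6},
  {"x": 0,"y": 0.35,"z": -11,"yaw": 0,"hand": 0.2},
  {"x": 0,"y": 0.35,"z": -11.8,"yaw": 0,"hand": 0},
  {"x": 0,"y": 0.35,"z": -11.8,"yaw": 0,"hand": -0.2},
  {"x": 0,"y": 0.35,"z": -11.8,"yaw": 0,"hand": -0.6},
  {"x": 0,"y": 0.35,"z": -11.8,"yaw": 0,"hand": -0.6},
  {"x": 0,"y": 0.35,"z": -11.8,"yaw": 0,"hand": -0.6},
], newtons=15)

```text
clock: 3.92
position: [0.6148, 0.0251, 0.0494]
ee_rot: [2.412, 2.012, 0.001]
force: [0.9, 1.1, 1.0]
width: 0.285
gripper_force: 0.6
```

Call:
apply_moves([
  {"x": 0,"y": 0,"z": 0,"yaw": 0,"hand": -1},
  {"x": 0,"y": 0,"z": 0,"yaw": 0,"hand": -1},
  {"x": 0,"y": 0,"z": 0,"yaw": 0,"hand": -1},
  {"x": -0.09,"y": -0.5,"z": 0.03,"yaw": 0,"hand": -1},
  {"x": -0.18,"y": -1,"z": 0.05,"yaw": 0,"hand": -1},
  {"x": -0.27,"y": -1.5,"z": 0.08,"yaw": 0,"hand": -1},
  {"x": -0.36,"y": -2,"z": 0.1,"yaw": 0,"hand": -1},
], newtons=15)

```text
clock: 4.8
position: [0.6117, 0.0073, 0.0505]
ee_rot: [-2.41, -2.014, -0.006]
force: [1.0, 6.8, 5.4]
width: 0.281
gripper_force: 15.0
```

Call:
apply_moves([
  {"x": -0.1,"y": -0.6,"z": 0.03,"yaw": 0,"hand": -1},
  {"x": -0.21,"y": -1.2,"z": 0.06,"yaw": 0,"hand": -1},
  {"x": -0.32,"y": -1.8,"z": 0.1,"yaw": 0,"hand": -1},
  {"x": -0.43,"y": -2.4,"z": 0.13,"yaw": 0,"hand": -1},
  {"x": -0.54,"y": -3,"z": 0.16,"yaw": 0,"hand": -1},
  {"x": -0.54,"y": -3,"z": 0.16,"yaw": 0,"hand": -1},
])

```text
clock: 5.55
position: [0.6057, -0.0249, 0.0515]
ee_rot: [2.412, 2.012, 0.001]
force: [1.1, 2.4, 1.5]
width: 0.283
gripper_force: 15.0
```

Call:
apply_moves([
  {"x": -0.1,"y": -0.55,"z": 0.03,"yaw": 0,"hand": -1},
  {"x": -0.2,"y": -1.1,"z": 0.06,"yaw": 0,"hand": -1},
  {"x": -0.3,"y": -1.65,"z": 0.09,"yaw": 0,"hand": -1},
  {"x": -0.39,"y": -2.2,"z": 0.12,"yaw": 0,"hand": -1},
  {"x": -0.48,"y": -2.7,"z": 0.15,"yaw": 0,"hand": -1},
  {"x": -0.48,"y": -2.7,"z": 0.15,"yaw": 0,"hand": -1},
  {"x": -0.48,"y": -2.7,"z": 0.15,"yaw": 0,"hand": -1},
])

```text
clock: 6.42
position: [0.6008, -0.052, 0.0531]
ee_rot: [2.412, 2.012, 0.0]
force: [0.3, 2.3, 5.4]
width: 0.282
gripper_force: 15.0
```

Run:
```python
from h import *
s=observe();print(s["clock"],s["position"],s["ee_rot"],s["force"])
a=get_image("scene")[150:330,170:450];b=get_image("top")[140:320,200:440]
cv2.imwrite("pics/c1.png",np.vstack([cv2.resize(a,(467,300),interpolation=2),cv2.resize(b,(467,300),interpolation=2)]))
```

```text
6.425 [ 0.6007946  -0.05197747  0.05309841] [2.41205349e+00 2.01208312e+00 3.52467492e-04] [0.2796875  2.32314581 5.39417866]
```

View pics/c1.png

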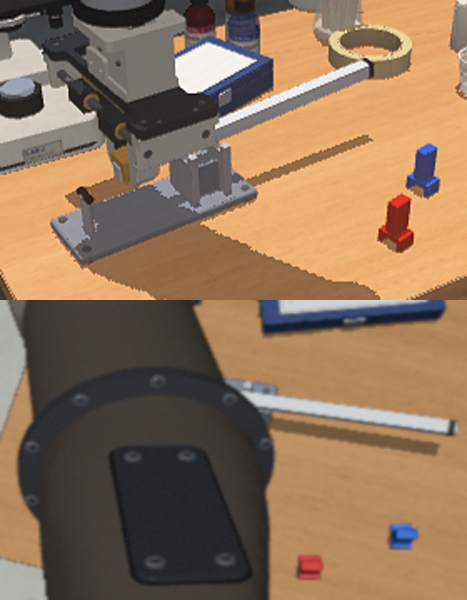

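Both views show the bar held by the block and off the low rest, still resting on the edges with a slight tilt. Next I release it and rise.

Call:
apply_moves([
  {"x": 0,"y": 0,"z": 0,"yaw": 0,"hand": -0.38},
  {"x": 0,"y": 0,"z": 0,"yaw": 0,"hand": -0.3},
  {"x": 0,"y": 0,"z": 0,"yaw": 0,"hand": 0},
  {"x": 0,"y": 0,"z": 0,"yaw": 0,"hand": 0.3},
  {"x": 0,"y": 0,"z": 2,"yaw": 0,"hand": 0.3},
  {"x": 0,"y": 0,"z": 6,"yaw": 0,"hand": 0.3},
  {"x": 0,"y": 0,"z": 12,"yaw": 0,"hand": 0.3},
  {"x": -5,"y": 0,"z": 14,"yaw": 0,"hand": 0.3},
  {"x": -10,"y": -4,"z": 14,"yaw": 0,"hand": 0.3},
  {"x": -14,"y": -8,"z": 14,"yaw": 0,"hand": 0.3},
])

```text
clock: 7.78
position: [0.4589, -0.1325, 0.1932]
ee_rot: [2.41, 2.014, -0.0]
force: [0.2, -2.8, 0.3]
width: 0.649
gripper_force: 0.0
```

Call:
apply_moves([
  {"x": -4,"y": -5,"z": 0,"yaw": 0,"hand": 0.3},
  {"x": -5.2,"y": -7,"z": -2,"yaw": 0,"hand": 0.3},
  {"x": -5.2,"y": -7,"z": -3,"yaw": 0,"hand": 0.3},
  {"x": -5.2,"y": -7,"z": -3,"yaw": 0,"hand": 0.3},
])

```text
clock: 8.28
position: [0.4087, -0.201, 0.1624]
ee_rot: [-2.411, -2.013, -0.0]
force: [-0.3, -0.1, 0.5]
width: 0.649
gripper_force: 0.0
```

Run:
```python
from h import *
s=observe();print(s["clock"],s["position"],s["ee_rot"],s["force"])
m=camera_model("wrist");w=get_image("wrist");print(m["T"],proj("wrist",[.4085,-.203,.048],m))
a=get_image("scene")[150:330,170:450];b=get_image("top")[140:320,200:440]
cv2.imwrite("pics/scene2.png",a);cv2.imwrite("pics/top2.png",b);cv2.imwrite("pics/w3.png",w)
L=np.vstack([cv2.resize(a,(350,225),interpolation=2),cv2.resize(b,(350,262),interpolation=2)])
o=np.zeros((487,800,3),np.uint8);o[:487,:350]=L;o[:338,350:]=cv2.resize(w,(450,338),interpolation=cv2.INTER_AREA)
cv2.imwrite("pics/c2.png",o)
```

```text
8.275 [ 0.40872161 -0.20097892  0.16244234] [-2.41068515e+00 -2.01266582e+00 -2.05502561e-04] [-0.3306803  -0.09954699  0.51042196]
[[ 9.84073508e-01  1.69134252e-01  5.47077279e-02  4.23356412e-01]
 [-1.77760619e-01  9.37519466e-01  2.99095993e-01 -1.18300968e-01]
 [-7.02182732e-04 -3.04057323e-01  9.52653479e-01  3.20624885e-01]
 [ 0.00000000e+00  0.00000000e+00  0.00000000e+00  1.00000000e+00]] [326.14871105 239.62659581]
```

View pics/c2.png

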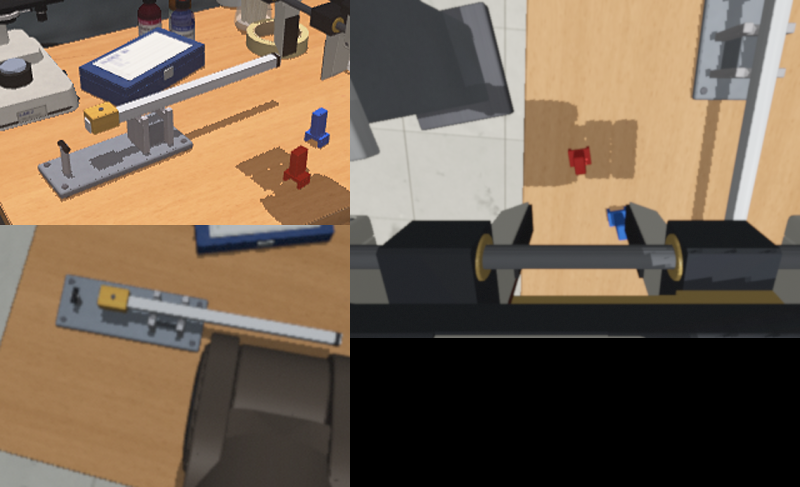

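The bar rests level by itself and is off the rest. The red clip is near (327,227) in the wrist image, slightly rotated, so I zoom in for its yaw and the block's new position.

Run:
```python
import cv2,numpy as np
w=cv2.imread("pics/w3.png")[190:350,280:440];t=cv2.imread("pics/top2.png")[20:100,15:175]
o=np.zeros((600,800,3),np.uint8);o[:400,:400]=cv2.resize(w[:80,:80],(400,400),interpolation=2);o[:200,400:]=cv2.resize(t,(400,200),interpolation=2)
s=cv2.imread("pics/scene2.png")[60:140,20:240];o[400:,:]=cv2.resize(s,(800,291),interpolation=2)[:200]
o[200:400,400:]=cv2.resize(t[20:70,40:140],(400,200),interpolation=2)
cv2.imwrite("pics/c3.png",o)
```

```text
(no output)
```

View pics/c3.png

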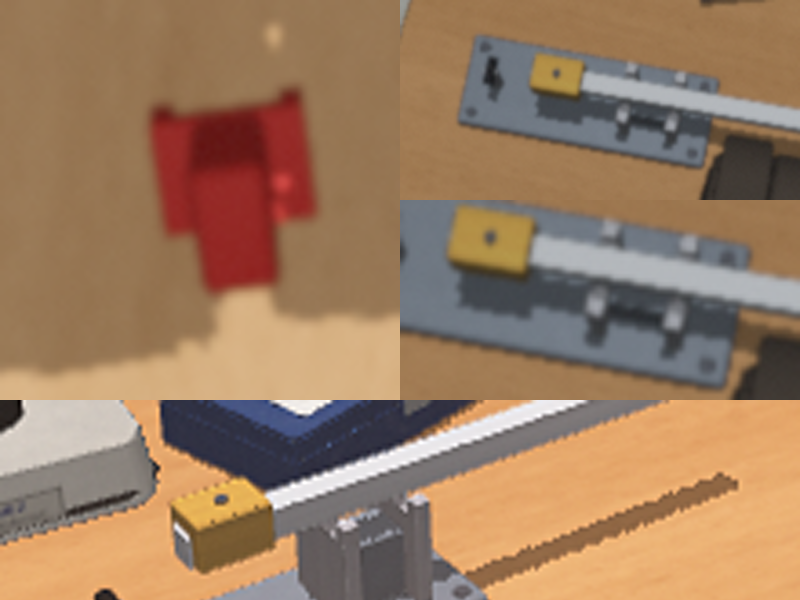

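In the zoom, the clip's tab top is centred at wrist pixel (326.6,235.4) and turned about +7° relative to the gripper. The block hole is at about top pixel (277,189), and the bar is level.

Call:
apply_moves([
  {"x": 0,"y": 0,"z": -3,"yaw": 4,"hand": 0.3},
  {"x": 0,"y": 0.05,"z": -7,"yaw": 7,"hand": 0.1},
  {"x": 0,"y": 0.05,"z": -11,"yaw": 7,"hand": 0},
  {"x": 0,"y": 0.05,"z": -13.5,"yaw": 7,"hand": 0},
  {"x": 0,"y": 0.05,"z": -14.5,"yaw": 7,"hand": -0.2},
  {"x": 0,"y": 0.05,"z": -14.5,"yaw": 7,"hand": -0.5},
  {"x": 0,"y": 0.05,"z": -14.5,"yaw": 7,"hand": -0.8},
  {"x": 0,"y": 0.05,"z": -14.5,"yaw": 7,"hand": -1},
  {"x": 0,"y": 0.05,"z": -14.5,"yaw": 7,"hand": -1},
  {"x": 0,"y": 0.05,"z": -14.5,"yaw": 7,"hand": -1},
], newtons=10)

```text
clock: 9.68
position: [0.4093, -0.2018, 0.0187]
ee_rot: [2.284, 2.155, 0.001]
force: [-0.5, 0.7, 7.2]
width: 0.132
gripper_force: 10.0
```

Run:
```python
from h import *
print(observe()["position"])
u=np.array([.1795,.9838]);C=lambda x,y:(200+15+40+(x-400)/4-.4,140+20+20+(y-200)/4-.4)
h=onz("top",C(490,237),.084)[:2];e=[onz("top",C(*p),.064)[:2] for p in[(611,230),(689,242),(597,300),(674,314)]]
c=np.mean(e,0);print(h,e,c,(h-c)@u,[np.array(q-c)@u for q in e])
```

```text
[ 0.4092517  -0.20175753  0.01869461]
[ 0.60037469 -0.05564872] [array([ 0.60842264, -0.10826864]), array([ 0.60288742, -0.14336337]), array([ 0.57628226, -0.10226381]), array([ 0.56991979, -0.13677115])] [ 0.58937803 -0.12266674] 0.06790623337689403 [np.float64(0.017583360416293502), np.float64(-0.017936404655110535), np.float64(0.017721713077240183), np.float64(-0.01736866883842312)]
```

Call:
apply_moves([
  {"x": 0,"y": 0,"z": 1,"yaw": 0,"hand": -1},
  {"x": 0,"y": 0,"z": 4,"yaw": 0,"hand": -1},
  {"x": 0,"y": 0,"z": 9,"yaw": 0,"hand": -1},
  {"x": 2,"y": 1,"z": 13,"yaw": -3,"hand": -1},
  {"x": 6,"y": 3,"z": 15,"yaw": -7,"hand": -1},
  {"x": 10,"y": 5,"z": 15,"yaw": -7,"hand": -1},
  {"x": 14,"y": 7,"z": 15,"yaw": -7,"hand": -1},
  {"x": 18.1,"y": 8,"z": 15,"yaw": -7,"hand": -1},
  {"x": 18.1,"y": 8,"z": 15,"yaw": -7,"hand": -1},
  {"x": 18.1,"y": 8,"z": 15,"yaw": -7,"hand": -1},
])

```text
clock: 10.92
position: [0.5887, -0.1217, 0.1679]
ee_rot: [-2.412, -2.012, 0.001]
force: [-0.5, 0.0, 0.6]
width: 0.132
gripper_force: 10.0
```

Run:
```python
from h import *
s=observe();print(s["clock"],s["position"],s["ee_rot"],s["force"],s["width"])
m=camera_model("wrist");w=get_image("wrist");print(repr(m["T"]),proj("wrist",[.590,-.1218,.076],m),proj("wrist",[.590,-.1218,.064],m))
cv2.imwrite("pics/w4.png",w);a=get_image("scene");cv2.imwrite("pics/s4.png",a)
o=np.zeros((600,800,3),np.uint8);o[:,:400]=cv2.resize(w[120:420,225:425],(400,600),interpolation=2)
o[:300,400:]=cv2.resize(a[130:310,150:390],(400,300),interpolation=2);cv2.imwrite("pics/c4.png",o)
```

```text
10.925 [ 0.58869549 -0.12167779  0.16790388] [-2.41200251e+00 -2.01200183e+00  1.23285381e-03] [-0.4557864  0.0357285  0.6172351] 0.13232223907059695
array([[ 9.83923001e-01,  1.69825762e-01,  5.52696866e-02,
         6.03450723e-01],
       [-1.78591226e-01,  9.37061719e-01,  3.00034180e-01,
        -3.88032371e-02],
       [-8.37574311e-04, -3.05081212e-01,  9.52325970e-01,
         3.25995791e-01],
       [ 0.00000000e+00,  0.00000000e+00,  0.00000000e+00,
         1.00000000e+00]]) [327.92617834 246.4648034 ] [327.83131349 241.11558816]
```

View pics/c4.png

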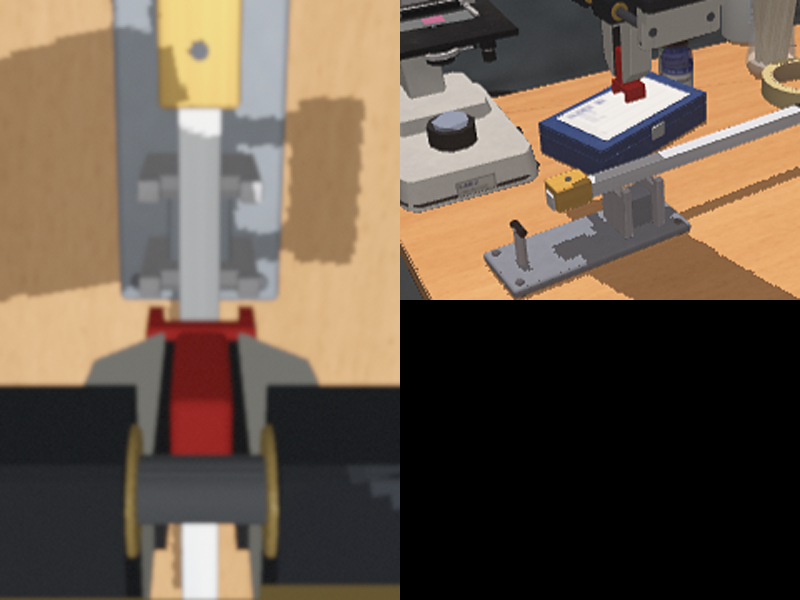

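The wrist crop shows the ears' midpoint at about (325,238) and the bar centred on column 325. The held clip is centred on column 326, so lateral alignment is within 1 mm and I can lower it.

Call:
apply_moves([
  {"x": -0.06,"y": 0.02,"z": -2,"yaw": 0,"hand": -1},
  {"x": -0.06,"y": 0.02,"z": -4,"yaw": 0,"hand": -1},
  {"x": -0.06,"y": 0.02,"z": -6,"yaw": 0,"hand": -1},
  {"x": -0.06,"y": 0.02,"z": -6.8,"yaw": 0,"hand": -1},
  {"x": -0.06,"y": 0.02,"z": -7.1,"yaw": 0,"hand": -1},
  {"x": -0.06,"y": 0.02,"z": -7.4,"yaw": 0,"hand": -1},
  {"x": -0.06,"y": 0.02,"z": -7.6,"yaw": 0,"hand": -1},
  {"x": -0.06,"y": 0.02,"z": -7.6,"yaw": 0,"hand": -1},
])

```text
clock: 12.02
position: [0.5891, -0.1212, 0.092]
ee_rot: [2.412, 2.012, 0.0]
force: [0.3, -0.7, -0.3]
width: 0.128
gripper_force: 10.0
```

Run:
```python
from h import *
s=observe();print(s["clock"],s["position"],s["force"],s["width"])
w=get_image("wrist");cv2.imwrite("pics/w5.png",w);a=get_image("scene")
o=np.zeros((600,800,3),np.uint8);o[:,:400]=cv2.resize(w[120:420,225:425],(400,600),interpolation=2)
o[:400,400:]=cv2.resize(a[180:300,190:310],(400,400),interpolation=2);cv2.imwrite("pics/c5.png",o)
```

```text
12.025 [ 0.58909373 -0.1212204   0.09201733] [ 0.27463754 -0.65320282 -0.32993112] 0.1281631063852622
```

View pics/c5.png

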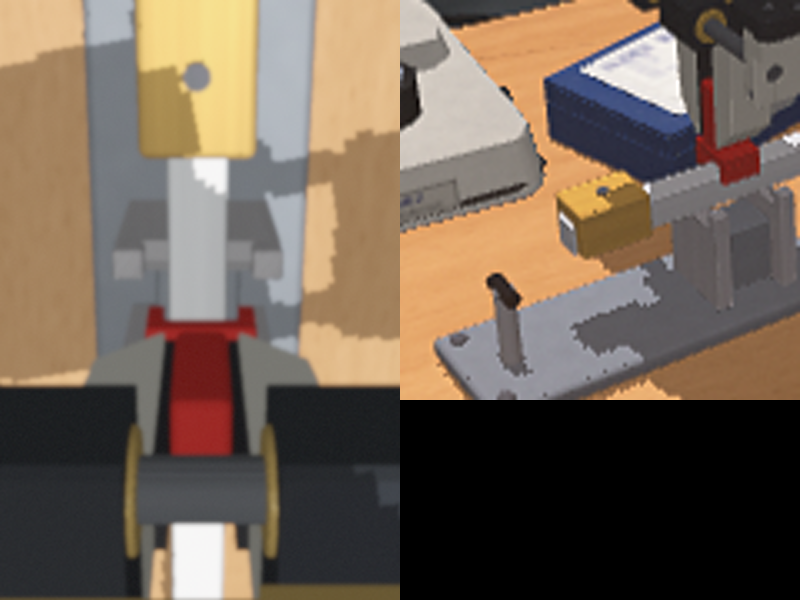

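The clip straddles the bar with no contact force. In the wrist crop the bar centre is at about 199 and the clip at 202, so I lower the last 5 mm gently.

Call:
apply_moves([
  {"x": -0.06,"y": 0.0,"z": -0.15,"yaw": 0,"hand": -1},
  {"x": -0.06,"y": 0.0,"z": -0.3,"yaw": 0,"hand": -1},
  {"x": -0.06,"y": 0.0,"z": -0.4,"yaw": 0,"hand": -1},
  {"x": -0.06,"y": 0.0,"z": -0.48,"yaw": 0,"hand": -1},
  {"x": -0.06,"y": 0.0,"z": -0.48,"yaw": 0,"hand": -1},
  {"x": -0.06,"y": 0.0,"z": -0.48,"yaw": 0,"hand": -1},
])

```text
clock: 12.88
position: [0.5884, -0.1212, 0.0871]
ee_rot: [2.412, 2.012, 0.0]
force: [0.0, 0.2, -0.3]
width: 0.128
gripper_force: 10.0
```

Call:
apply_moves([
  {"x": 0,"y": 0,"z": -0.05,"yaw": 0,"hand": -1},
  {"x": 0,"y": 0,"z": -0.1,"yaw": 0,"hand": -1},
  {"x": 0,"y": 0,"z": -0.1,"yaw": 0,"hand": -1},
  {"x": 0,"y": 0,"z": -0.1,"yaw": 0,"hand": -1},
])

```text
clock: 13.38
position: [0.5886, -0.1212, 0.0864]
ee_rot: [2.412, 2.012, 0.0]
force: [-1.0, 0.5, 4.6]
width: 0.128
gripper_force: 10.0
```

Contact at 4.6 N means the clip is seated. Now I open slowly and rise.

Call:
apply_moves([
  {"x": 0,"y": 0,"z": 0.03,"yaw": 0,"hand": -0.7},
  {"x": 0,"y": 0,"z": 0.03,"yaw": 0,"hand": -0.6},
  {"x": 0,"y": 0,"z": 0.03,"yaw": 0,"hand": -0.4},
  {"x": 0,"y": 0,"z": 0.03,"yaw": 0,"hand": -0.2},
  {"x": 0,"y": 0,"z": 1,"yaw": 0,"hand": -0.2},
  {"x": 0,"y": 0,"z": 3,"yaw": 0,"hand": -0.2},
  {"x": 0,"y": 0,"z": 6,"yaw": 0,"hand": -0.2},
  {"x": 0,"y": 0,"z": 10,"yaw": 0,"hand": -0.2},
  {"x": -5,"y": 0,"z": 14,"yaw": 0,"hand": -0.2},
  {"x": -10,"y": 0,"z": 16,"yaw": 0,"hand": -0.2},
])

```text
clock: 14.62
position: [0.4883, -0.1209, 0.2485]
ee_rot: [2.41, 2.012, 0.003]
force: [-0.9, 0.2, 0.2]
width: 0.4
gripper_force: 0.0
```

Call:
apply_moves([
  {"x": -1,"y": -4,"z": 0,"yaw": 0,"hand": -0.2},
  {"x": -2,"y": -9,"z": 0,"yaw": 0,"hand": -0.2},
  {"x": -3,"y": -14,"z": 0,"yaw": 0,"hand": -0.2},
  {"x": -4,"y": -19,"z": 0,"yaw": 0,"hand": -0.2},
  {"x": -5,"y": -24,"z": 0,"yaw": 0,"hand": -0.2},
  {"x": -5,"y": -24,"z": 0,"yaw": 0,"hand": -0.2},
  {"x": -5,"y": -24,"z": 0,"yaw": 0,"hand": -0.2},
])

```text
clock: 15.5
position: [0.4386, -0.3606, 0.2464]
ee_rot: [-2.412, -2.013, -0.001]
force: [0.7, -0.4, 0.3]
width: 0.402
gripper_force: 0.0
```

Run:
```python
from h import *
s=observe();print(s["clock"],s["position"],s["force"],s["width"])
b=get_image("top");a=get_image("scene");cv2.imwrite("pics/top6.png",b)
o=np.vstack([cv2.resize(a[170:290,190:430],(600,300),interpolation=2),cv2.resize(b[165:265,220:420],(600,300),interpolation=2)]);cv2.imwrite("pics/c6.png",o)
```

```text
15.5 [ 0.43862649 -0.36056377  0.24641275] [ 0.71314736 -0.4317939   0.25222577] 0.4023900179241455
```

View pics/c6.png

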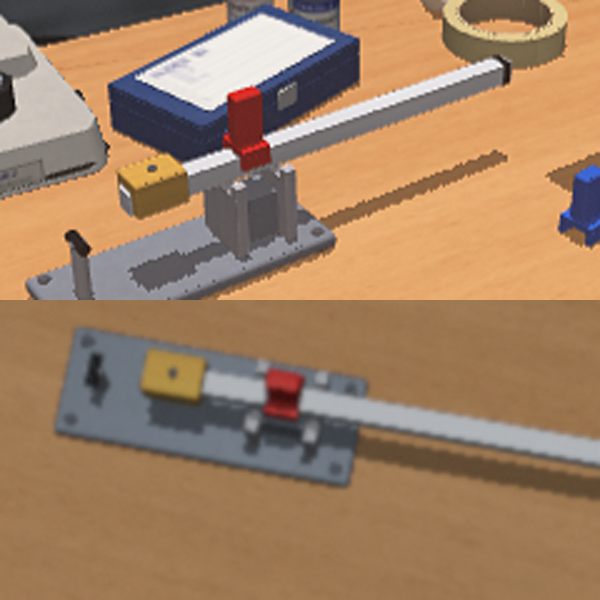

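Run:
```python
from h import *
u=np.array([.1795,.9838]);C=lambda x,y:(220+x/3-.33,165+(y-300)/3-.33)
t=onz("top",C(286,380),.116)[:2]; c=np.mean([onz("top",C(*p),.064)[:2] for p in[(263,367),(322,378),(252,424),(311,432)]],0)
h=onz("top",C(173,373),.084)[:2];print((t-c)@u,(h-c)@u)
w=cv2.imread("pics/top6.png")[170:230,260:350].astype(int)
m=(w[...,2]>1.8*w[...,1])&(w[...,2]>100);y,x=np.where(m);print(x.min()+260,x.max()+260,x.mean()+260,y.min()+170,y.max()+170,y.mean()+170)
print((onz("top",(x.mean()+260,y.mean()+170),.1)[:2]-c)@u)
```

```text
-0.0007013892671932501 0.06773455889769206
308 320 313.82300884955754 188 203 194.68141592920352
0.0013078718667248136
```

The clip stands upright within about 1 mm of the middle, the bar is level and off the rest, and the blue clip hasn't been touched. Handing in.

```bash
python3 -c "
from cell import *
print(sign_off())"
```

```text
the job is handed in; nothing more can be done
None
```

The job is handed in: the bar balances level by itself off the low rest, the red clip sits upright on it within about 1 mm of the middle between the edges, and the blue clip was left where it was.

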